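Hang the grill rack on both hooks

TASK

Take the steel grill rack out of its wooden parking stand by the middle of its top bar and hang it by that bar in both hooks of the hook stand. The hooks are not set at quite the same height, so lower it gently by feel until both carry it; then, still holding it, prove them by pressing the rack down for about half a second so that each hook bears some 7 N (at least 4 N, and never more than 12 N on either); only then let go and leave it hanging still. Leave the other things on the counter where they are.

Things in the scene. Friction and masses are not known exactly. Their poses are not given: they have to be found in the camera images.
- rack: grill rack: upright flat steel grate, 280 wide (its y), 130 high, 10 thick (its x), 0.3 to 0.6 kg. Origin: centre of its underside, z up. Round top bar, 10 thick, and square bottom bar, 10 x 10, joined by six upright wires, 5 thick, at y = -138, -62, -38, 38, 62, 138. The hooks go into the two wide openings (71 clear, middles at y = -100 and 100). Both faces alike
- rack_bar (a point): middle of the rack's top bar, on the bar's axis, 125 above the rack's origin: the place to grip from above (76 clear between the wires). Axes as the rack's
- park: parking stand, fixed: two grooved wooden blocks on a wooden board 90 x 250, 36 high in all. Origin on the counter below its centre. The rack starts upright in the grooves (16 wide along x, running along y, floor 10 above the counter) and lifts straight out
- hook_stand: hook stand, fixed: two dark posts carry a wooden cross board 310 wide (y), 30 high, top 210 above the counter; two hooks stand out from it towards -x, the robot's side. Origin on the counter, straight below the midpoint between the hook seats; x points from hooks to board, z up. The board's face is 84 beyond the seats; nothing stands in front of or above the hooks
- hook_l: steel hook at y = +100 of the hook stand, axes as the stand's: wire 6 thick, an open V in the x-z plane, sides at 45 degrees, tip 24 in front of the seat. The tip and the straight wire from the V back to the board reach 16 above the true seat. Origin: its mark, a point 195 above the counter; the true seat (where the rack's top bar's axis rests) is straight below it, see hook_l_plate
- hook_r: the like hook at y = -100 of the hook stand; origin: its mark, 195 above the counter
- hook_l_plate (a point): middle of the plate that clamps the left hook to the board, 79 beyond the mark (x), same height. Only plates are measured: each wire hook was clamped by hand in its plate, and its true seat lies 2 to 20 below the mark, each on its own, so the hung rack may slope. The clamps hold still; no hook may bear over 12 N; the rack's weight puts about 2 N on each
- colander: bystander: round red bowl with holes, 170 across (206 over its two tabs), 70 high; origin under its centre
- scraper: bystander: flat steel scraper with dark wooden handle, 225 long, 90 wide at the blade; origin on the counter near its middle, blade towards +x
- salt: bystander: low round glass pot with a steel hinged lid, 76 across, 58 high; origin under its centre
- rolling_pin: bystander: short wooden rolling pin lying along its y, 252 long, 44 thick; origin under its centre
- plate: bystander: yellow melamine plate, 160 across, 18 high; origin under its centre
- oil: bystander: amber glass bottle, 56 across, 170 high; origin under its centre
- spatula: bystander: spatula lying flat along its x

How it is judged (in metres and radians):
On the way, in this order (a step that is already met when the one before it is completed fails the run):
1. the rack is lifted clear of the parking stand, held in the fingers (contact force between the fingers and rack above 1 N and contact force between rack and park below 0.02 N and z of rack in the frame of park above 0.05 m), for 0.2 s.
2. still held in the fingers, the rack bears on both hooks at once with at least 4 N each for 0.3 s (contact force between the fingers and rack above 1 N and contact force between each of hook_l, hook_r and rack above 4 N), for 0.3 s.
At the end, for the whole second after the job is handed in: The rack hangs from both hooks (each carries at least 0.3 N), let go and still (under 30 mm/s): its underside's middle is within 30 mm of the stand's middle forwards and sideways and 44 to 74 mm above the counter, it leans less than 0.25 rad, and it is square to the stand within 0.2 rad (contact force between each of hook_l, hook_r and rack above 0.3 N and x of rack in the frame of hook_stand between -0.03 and 0.03 m and y of rack in the frame of hook_stand between -0.03 and 0.03 m and z of rack in the frame of hook_stand between 0.044 and 0.074 m and angle between rack's own z axis and vertical below 0.25 rad and angle between the y axis of rack and the y axis of hook_stand, either way round below 0.2 rad and linear speed of rack below 0.03 m/s and contact force between the fingers and rack below 0.05 N); the robot touches nothing.
It fails at once if more than 12 N on the left hook (contact force between hook_l and rack above 12 N).
It fails at once if more than 12 N on the right hook (contact force between hook_r and rack above 12 N).
It fails at once if a bystander is shoved by more than 40 mm (distance of any of colander, scraper, salt, rolling_pin, plate, oil, spatula from where it was at the start of the episode above 0.04 m).
It also fails if it takes over 51 s, if anything falls off the work surface, if the arm or the gripper's body presses on something with over 40 N, if the wrist force passes 120 N, or if a joint passes its speed limit or range.

ROBOT

A 6-joint arm with a two-finger parallel gripper is mounted at the origin on the work surface. World frame = base frame: x ahead of the robot, y to its left, z up, the work surface at z = 0. Lengths are in mm, angles in rad, forces in N, time in s.
With the tool pointing down it reaches from about 325 to 900 mm from the base axis. Payload 6.1 kg.
Tool frame: the origin (TCP) lies at the very end of the fingers, on their centre line; the grasp point (between the pads) lies 19 mm behind it (env.pinch_z is the distance from the TCP to the grasp point, in mm); z points along the fingers, y is the line along which they close (so a half turn about z gives the same grasp; the last joint's range is limited). The gripper opens to 87 mm and grips with 3 to 60 N. Pads are 19 mm wide; open, the fingers measure 117 mm over their backs; the gripper's body (75 mm by 190 mm) begins 51 mm behind the grasp point.
Start: joints at [-1.321, 0.22, 1.526, -0, 1.395, -0.126], TCP at [229.378, -581.379, 222.538] pointing down, gripper open.
Joint ranges: [-2.98, 2.98], [-0.91, 2.08], [0.09, 2.57], [-1.24, 4.39], [0.2, 2.65], [-2.68, 2.68]. Speed limits (rad/s): [2.57, 2.57, 3.01, 3.14, 3.14, 3.14].

INTERFACE

Orientations are given as a rotation vector (axis times angle).
In Python, from station import env, capture, get_calibration, job gives the robot as it stands. The module is installed in compiled form; this text tells all that it offers.
- The arm moves only by the tool apply_moves, never from a script. Its argument "increments" is a list of rows, each an object of numbers: "x", "y", "z": the shift along the tool's x, y, z scaled (see below); "yaw": the turn about the tool's z scaled (see below); "claw": the gripper's target within -1 to 1 (shut at 1, half-way at 0, fully open at -1). A call has 1 to 20 rows; each row shifts and turns the commanded pose from where the row before left it, along the tool's axes as they then stand; what a row does not reach is not made up. The controller multiplies each number of a shift by 30 mm and each number of a turn by 0.15 rad. A row lasts 1/8 s, in which the tool goes at most 62.5 mm and 10.7 degrees, less where a joint would pass 70% of its speed; a pose out of reach is approached as far as the arm can. A call with a number of a shift or a turn outside -1 to 1 is refused whole. A call with a gripper value outside its range is refused whole. The fingers move at their own pace and stop on an object; "newtons" is the grip in N (left out, the last holds). Time passes only in rows, so rows that do not move let the fingers close. It gives the time, the measured TCP pose, the force, the opening and the grip force at its end, in the units of the state.
- env.read_state(): the state, without advancing time (a new reading comes with each control period).
- capture(name): name is "scene" or "top"; returns (picture, depth): 480x640x3 uint8, red, green, blue; 480x640 float32, mm along the optical axis (not along the pixel's ray), 0 where there is no reading.
- get_calibration(name): a dict with "vfov" (degrees; the focal length in pixels is half the picture's height over the tangent of half this angle, whatever the lens; pixels are square), "cx", "cy" (the principal point, pixels), "pose" (4x4, takes a point from camera to world coordinates). Camera axes: x right, y up, looking along -z (the intrinsics and any distortion apply to the point x, -y, -z); pixel columns grow to the right and rows downward; lengths in mm; the calibration is good to about 2 mm. A picture is of the moment at which its call begins. get_calibration takes no time and is no camera call.
- job.sign_off(): hands the job in; it is judged then, once.
The state is a dict: "time": time; "qpos": joint angles; "qvel": joint speeds; "joint_torque": joint torques, N m; "ee_pos": TCP position; "tcp_rot": TCP orientation; "ft_force": force on the tool from outside, world axes, zero at the start; "torque": the same for the moment, N m; "gripper_width": opening from 0.0 (shut) to 1.0 (fully open); "finger_force": force on a finger pad.
Only numpy, scipy, OpenCV 4.12 (cv2) and the standard library are available. Lean on these libraries where they do the work, as an engineer would, in place of code of your own. Each camera call takes 0.05 s, during which the arm holds its last target. There are 200 camera calls.

## Working session

There is one attempt and no reset: what is moved stays moved. The work goes in short steps, Python scripts to look and compute and a tool call to move; the robot and the scene stay as the last step left them, time stands still between calls to the robot, and variables do not carry over. Pictures are saved under pics/ and viewed, at most 10 in all, crops included, and the job is handed in when it is done.

Besides the shell and the picture viewer there is one more tool, called after ">>>" as name(argument=value, ...), one argument or row to a line, values as JSON. apply_moves: Moves the arm, as the interface text tells. Its arguments: {"type":"object","properties":{"increments":{"type":"array","items":{"type":"object","properties":{"x":{"type":"number"},"y":{"type":"number"},"z":{"type":"number"},"yaw":{"type":"number"},"claw":{"type":"number"}}}},"newtons":{"type":"number"}},"required":["increments"]}

```bash
mkdir -p pics; cat > h.py <<'E'
import numpy as np, cv2
from station import env, capture, get_calibration
def world(name,depth):
    c=get_calibration(name); f=240/np.tan(np.radians(c["vfov"])/2)
    v,u=np.mgrid[0:480,0:640]
    P=np.stack([(u-c["cx"])*depth/f,-(v-c["cy"])*depth/f,-depth,np.ones_like(depth)],-1)
    W=(P@np.array(c["pose"]).T)[...,:3]; W[depth==0]=np.nan
    return W
E
python3 - <<'E'
from h import *
s=env.read_state();print(s)
for n in("scene","top"):
    p,d=capture(n);cv2.imwrite(f"pics/{n}0.png",p[...,::-1]);np.save(n+"_d.npy",d);c=get_calibration(n);print(n,c)
E
```

```text
{'time': 0.0, 'qpos': array([-1.32111735e+00,  2.21222426e-01,  1.52763212e+00, -1.83759834e-05,
        1.39471075e+00, -1.26091973e-01]), 'qvel': array([-1.83455192e-03,  6.05659855e-04,  8.53910558e-04, -2.91422616e-04,
        9.72087192e-04,  4.27491954e-05]), 'joint_torque': array([-1.67864997e-03, -4.94612968e+01, -3.87382650e+01,  6.99485256e-02,
        5.72283240e-02, -1.75181353e-04]), 'ee_pos': array([ 229.20556453, -580.77147762,  221.42844139]), 'tcp_rot': array([-3.08437088e+00, -5.86430411e-01,  2.19575381e-04]), 'ft_force': array([-0.16032325,  0.36174006,  0.01238289]), 'torque': array([-0.01293368,  0.01038952,  0.03025486]), 'finger_force': 0.0, 'gripper_width': 0.9985954010074587}
scene {'vfov': 52.827166083945094, 'cx': 324.831831768012, 'cy': 245.33815985269229, 'pose': array([[ 2.00534267e-01, -6.88667136e-01,  6.96795224e-01,
         1.34168708e+03],
       [ 9.79641146e-01,  1.47816197e-01, -1.35844017e-01,
        -1.43797017e+02],
       [-9.44630973e-03,  7.09850652e-01,  7.04288875e-01,
         9.57248445e+02],
       [ 0.00000000e+00,  0.00000000e+00,  0.00000000e+00,
         1.00000000e+00]])}
top {'vfov': 54.69360597373086, 'cx': 325.6623495328, 'cy': 240.97080076289308, 'pose': array([[-1.74130817e-02,  9.83021455e-01, -1.82662542e-01,
         3.62978348e+02],
       [-9.99785473e-01, -1.50696297e-02,  1.42096829e-02,
         2.41322628e+01],
       [ 1.12157662e-02,  1.82870790e-01,  9.83072978e-01,
         1.07049924e+03],
       [ 0.00000000e+00,  0.00000000e+00,  0.00000000e+00,
         1.00000000e+00]])}
```

View pics/scene0.png

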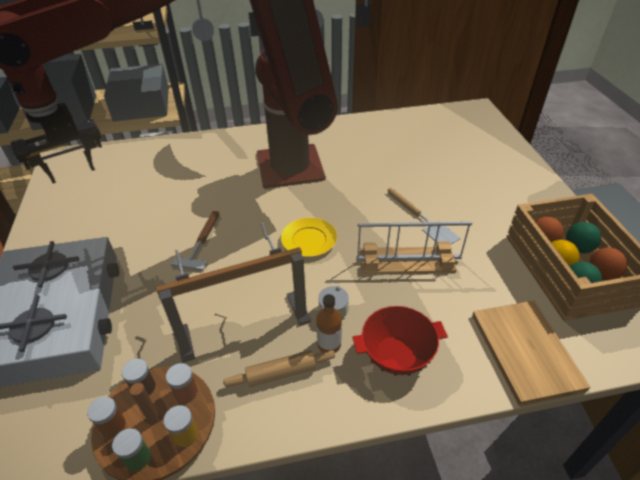

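View pics/top0.png

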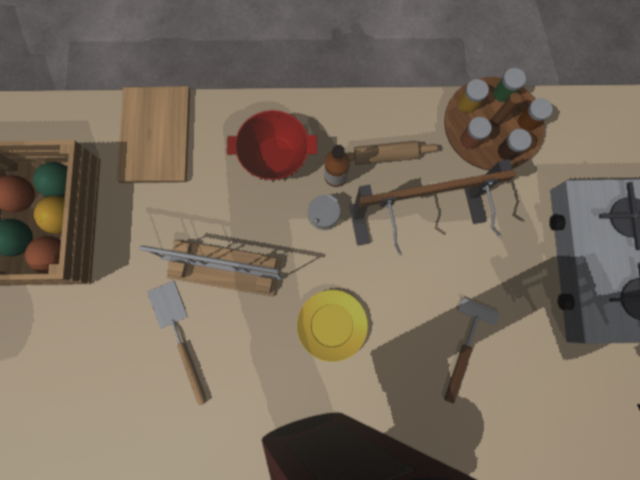

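Scene view: rack in its stand at about (415,245), hook stand at (235,290). Top view: rack bar runs (142,248)–(281,274), cross board (358,199)–(515,173), hooks near (394,230) and (490,210). Next I'll measure these from the depth.

```bash
python3 - <<'E'
from h import *
def line(Q,lab):
    m=np.median(Q,0);
    for _ in range(3):
        c=Q.mean(0);u=np.linalg.svd(Q-c)[2][0]; r=(Q-c)-np.outer((Q-c)@u,u); Q=Q[np.linalg.norm(r,axis=1)<12]
    if u[1]<0:u=-u
    t=(Q-c)@u; lo,hi=np.percentile(t,[.5,99.5])
    print(lab,len(Q),"c",c.round(1),"dir",u.round(3),"ends",(c+lo*u).round(1),(c+hi*u).round(1),"mid",(c+(lo+hi)/2*u).round(1),"yaw",np.arctan2(-u[0],u[1]).round(4))
for n in("top","scene"):
    p,d=capture(n);W=world(n,d);z=W[...,2]
    x,y=W[...,0],W[...,1]
    m=(z>127)&(z<148)&(x>250)&(x<500)&(y>60)&(y<420); 
    line(W[m],n+" rackbar")
    m=(z>203)&(z<217)&(x>350)&(x<650)&(y>-420)&(y<0); line(W[m],n+" boardtop")
    v,u=np.where((z>150)&(z<207)&(x>350)&(x<650)&(y>-420)&(y<0))
    if n=="top":
        for box in((385,402,200,250),(482,499,178,232)):
            mm=(u>=box[0])&(u<=box[1])&(v>=box[2])&(v<=box[3])
            Q=W[v[mm],u[mm]]; o=np.argsort(v[mm]);print(box,len(Q));print(np.c_[u[mm],v[mm],Q.round(0)][o][::max(1,len(Q)//25)])
    for nm,b in dict(bott=(50,180,300,700,-120,60)).items():
        m=(z>b[0])&(z<b[1])&(x>b[2])&(x<b[3])&(y>b[4])&(y<b[5]); Q=W[m];print(nm,len(Q),np.median(Q,0).round())
E
python3 - <<'E'
import cv2
a=cv2.imread('pics/top0.png')[150:260,340:530];b=cv2.imread('pics/scene0.png')[230:370,140:330]
cv2.imwrite('pics/c1.png',cv2.vconcat([cv2.resize(a,(570,270)),cv2.resize(b,(570,330))][:2])[:600])
E
```

```text
top rackbar 296 c [488.  168.7 138.4] dir [ 0.173  0.985 -0.   ] ends [477.3 108.  138.4] [501.3 244.2 138.4] mid [489.3 176.1 138.4] yaw -0.1743
top boardtop 1116 c [ 625.2 -194.   209.4] dir [-0.157  0.988 -0.002] ends [ 650.8 -354.3  209.8] [603.3 -56.2 209.1] mid [ 627.  -205.3  209.4] yaw 0.158
(385, 402, 200, 250) 180
[[ 394.  200.  603. -122.  204.]
 [ 386.  202.  599. -106.  204.]
 [ 386.  203.  600. -108.  193.]
 [ 393.  203.  603. -124.  180.]
 [ 391.  204.  602. -120.  176.]
 [ 390.  205.  592. -113.  206.]
 [ 391.  206.  591. -116.  204.]
 [ 391.  209.  585. -116.  203.]
 [ 390.  212.  579. -113.  203.]
 [ 390.  215.  573. -113.  204.]
 [ 391.  217.  569. -115.  205.]
 [ 393.  219.  565. -118.  204.]
 [ 394.  221.  560. -120.  206.]
 [ 392.  224.  555. -116.  204.]
 [ 393.  226.  551. -118.  203.]
 [ 395.  228.  547. -121.  205.]
 [ 395.  230.  543. -121.  206.]
 [ 394.  232.  540. -120.  200.]
 [ 395.  234.  537. -122.  197.]
 [ 396.  236.  534. -125.  191.]
 [ 394.  239.  529. -122.  186.]
 [ 395.  241.  525. -123.  186.]
 [ 396.  243.  522. -126.  183.]
 [ 397.  245.  
[... 625 characters left out ...]
-315.  193.]
 [ 494.  209.  584. -319.  194.]
 [ 493.  212.  579. -317.  193.]
 [ 492.  215.  573. -315.  190.]
 [ 494.  217.  571. -321.  184.]
 [ 494.  219.  567. -321.  183.]
 [ 492.  222.  562. -320.  176.]
 [ 491.  225.  558. -320.  169.]
 [ 493.  227.  552. -321.  176.]
 [ 495.  229.  547. -322.  182.]
 [ 496.  231.  543. -323.  183.]]
bott 688 [628.  -9.  55.]
scene rackbar 189 c [488.2 163.8 138.8] dir [ 0.186  0.983 -0.007] ends [477.7 107.9 139.2] [501.1 231.7 138.3] mid [489.4 169.8 138.8] yaw -0.1871
scene boardtop 971 c [ 627.1 -194.6  210. ] dir [-0.154  0.988 -0.003] ends [ 651.  -348.4  210.5] [605.5 -55.8 209.6] mid [ 628.3 -202.1  210.1] yaw 0.1545
bott 778 [631. -57.  65.]
```

View pics/c1.png

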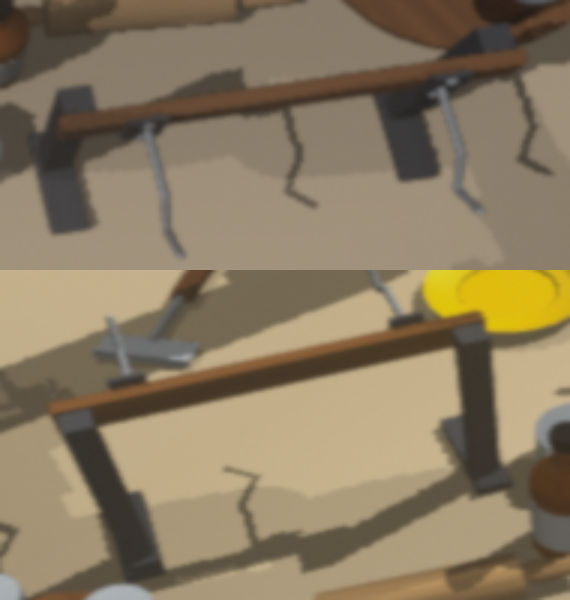

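The crop shows both V hooks, with the left wire higher than the right. I'll fit the hook profiles and refine the rack bar.

```bash
cat > m.py <<'E'
from h import *
from scipy.optimize import least_squares
ps=[world("top",capture("top")[1]) for _ in range(5)]; W=np.nanmedian(np.array(ps),0); z=W[...,2];x,y=W[...,0],W[...,1]
def fit(m):
    Q=W[m]
    for _ in range(4):
        c=Q.mean(0);u=np.linalg.svd(Q-c,full_matrices=False)[2][0];r=(Q-c)-np.outer((Q-c)@u,u);Q=Q[np.linalg.norm(r,axis=1)<8]
    if u[1]<0:u=-u
    t=(Q-c)@u;return Q,c,u,c+t.min()*u,c+t.max()*u
Q,c,u,a,b=fit((z>130)&(z<145)&(x>400)&(x<560)&(y>-20)&(y<420))
print("rack",c.round(1),u.round(4),a.round(1),b.round(1),"mid",((a+b)/2).round(1),np.linalg.norm(b-a))
Q,c,u,a,b=fit((z>203)&(z<217)&(x>595)&(x<670)&(y>-420)&(y<0))
print("board",u.round(4),"mid",((a+b)/2).round(1),np.linalg.norm(b-a))
ey=np.r_[u[:2],0]/np.linalg.norm(u[:2]);ex=np.array([ey[1],-ey[0],0]);o=(a+b)/2
S=np.stack([(W-o)@ex,(W-o)@ey,z],-1)
for nm,y0 in(("L",100),("R",-100)):
    m=(abs(S[...,1]-y0)<25)&(S[...,0]<-14)&(S[...,0]>-150)&(z>150)&(z<215);q=S[m]
    f=lambda p:q[:,2]-(p[1]+3-11.3+np.minimum(abs(q[:,0]-p[0])*1+0,24.3)+1.2*(abs(q[:,0]-p[0])<24.3))
    best=min((least_squares(f,[x0,182],loss="soft_l1",f_scale=2,diff_step=1e-4) for x0 in(-105,-95,-85)),key=lambda r:r.cost)
    st=q[q[:,0]>best.x[0]+32]
    near=q[abs(q[:,0]-best.x[0])<25]
    P=o+best.x[0]*ex+np.median(near[:,1])*ey
    print(nm,len(q),best.x.round(1),"rms",np.std(best.fun).round(2),"straight z",np.median(st[:,2]).round(1),"y",np.median(q[:,1]).round(1),np.median(near[:,1]).round(1),"world",P.round(1))
    for xx in range(-125,-15,8):
        k=abs(q[:,0]-xx)<4
        if k.any():print(xx,q[k].mean(0).round(1),end=' ')
    print()
E
python3 m.py
```

```text
rack [503.5 247.9 138.6] [ 1.885e-01  9.821e-01 -3.000e-04] [476.6 107.6 138.6] [530.7 389.9 138.5] mid [503.7 248.7 138.6] 287.46839522707376
board [-0.1635  0.9865  0.0013] mid [ 629.  -207.7  209.4] 309.81592522274246
L 180 [-91.2 188.5] rms 4.07 straight z 204.6 y 100.1 99.9 world [ 522.6 -124.1  209.4]
-117 [-115.4   99.4  204.2] -109 [-109.2  100.1  199.4] -101 [-101.3   99.9  191.3] -93 [-93.  100.3 183.8] -85 [-85.1  99.8 188.2] -77 [-76.9  99.2 195.6] -69 [-69.6 100.1 201.8] -61 [-61.4 100.2 204.6] -53 [-53.3 100.  204.6] -45 [-45.2 100.3 204.7] -37 [-37.7 100.  204.6] -29 [-29.6 100.3 204.5] -21 [-21.3 100.  204.1] 
R 177 [-90.6 177.4] rms 3.62 straight z 193.4 y -99.2 -99.2 world [ 555.8 -320.4  209.4]
-117 [-115.   -99.3  192.6] -109 [-109.2  -99.3  188.6] -101 [-101.2  -99.5  181.1] -93 [-92.9 -99.3 172.9] -85 [-84.9 -99.1 176. ] -77 [-77.3 -99.5 183.2] -69 [-69.1 -99.5 191. ] -61 [-60.6 -99.5 193.3] -53 [-52.4 -99.5 193.5] -45 [-44.9 -99.5 193.4] -37 [-37.1 -99.7 192.7] -29 [-29.  -99.  193.8] -21 [-21.1 -99.  193.5]
```

>>> apply_moves(
  increments=[
    {"yaw": -0.96,"claw": -1},
    {"yaw": -0.96,"claw": -1},
    {"yaw": -0.96,"claw": -1},
    {"yaw": -0.96,"claw": -1},
    {"yaw": -0.96,"claw": -1},
    {"yaw": -0.96,"claw": -1},
    {"yaw": -0.94,"claw": -1},
    {"x": 0.98,"y": 0.13,"claw": -1},
    {"x": 0.98,"y": 0.13,"claw": -1},
    {"x": 0.98,"y": 0.13,"claw": -1},
    {"x": 0.98,"y": 0.13,"claw": -1},
    {"x": 0.98,"y": 0.13,"claw": -1},
    {"x": 0.98,"y": 0.13,"claw": -1},
    {"x": 0.98,"y": 0.13,"claw": -1},
    {"x": 0.98,"y": 0.13,"claw": -1},
    {"x": 0.98,"y": 0.13,"claw": -1},
    {"x": 0.98,"y": 0.13,"claw": -1},
    {"x": 0.98,"y": 0.13,"claw": -1},
    {"x": 0.98,"y": 0.13,"claw": -1},
  ],
)

```text
invalid input
```

>>> apply_moves(
  increments=[
    {"x": 0.98,"y": 0.13},
    {"x": 0.98,"y": 0.13},
    {"x": 0.98,"y": 0.13},
    {"x": 0.98,"y": 0.13},
    {"x": 0.98,"y": 0.13},
    {"x": 0.98,"y": 0.13},
    {"x": 0.98,"y": 0.13},
    {"x": 0.98,"y": 0.13},
    {"x": 0.98,"y": 0.13},
    {"x": 0.98,"y": 0.13},
    {"x": 0.98,"y": 0.13},
    {"x": 0.98,"y": 0.13},
    {"x": 0.98,"y": 0.13},
    {"x": 0.98,"y": 0.13},
    {"x": 0.98,"y": 0.13},
    {"x": 0.98,"y": 0.13},
    {"x": 0.98,"y": 0.13},
    {"x": 0.3,"y": 0},
    {},
  ],
)

```text
invalid input
```

```bash
cat >> h.py <<'E'
def togo(P,phi):
    s=env.read_state();r=s["tcp_rot"];ang=2*np.arctan2(r[1],r[0]);ph=(ang-np.pi/2+np.pi)%(2*np.pi)-np.pi
    d=np.array(P)-s["ee_pos"];ty=np.array([np.cos(ph),np.sin(ph),0]);tx=np.array([-np.sin(ph),np.cos(ph),0])
    print("t",s["time"],"ee",s["ee_pos"].round(1),"phi",round(ph,4),"units x y z yaw",(d@tx/30).round(3),(d@ty/30).round(3),(-d[2]/30).round(3),round(-(phi-ph)/.15,3),"F",s["ft_force"].round(2),"rot",r.round(3),"w",s["gripper_width"].round(3),s["finger_force"])
    return s
E
python3 -c "
from h import *
s=togo([503.7,248.7,116],-.1896);print(s['qpos'].round(2))"
```

```text
Traceback (most recent call last):
  File "h.py", line 12, in togo
    print("t",s["time"],"ee",s["ee_pos"].round(1),"phi",round(ph,4),"units x y z yaw",(d@tx/30).round(3),(d@ty/30).round(3),(-d[2]/30).round(3),round(-(phi-ph)/.15,3),"F",s["ft_force"].round(2),"rot",r.round(3),"w",s["gripper_width"].round(3),s["finger_force"])
                                                                                                                                                                                                                       ^^^^^^^^^^^^^^^^^^^^^^^^
AttributeError: 'float' object has no attribute 'round'
```

Both calls were refused as invalid, possibly because every key is needed. I'll try one full row.

>>> apply_moves(
  increments=[
    {"x": 0,"y": 0,"z": 0,"yaw": -0.96,"claw": -1},
  ],
)

```text
time: 0.57
ee_pos: [229.4, -581.4, 222.6]
tcp_rot: [3.035, 0.812, -0.0]
ft_force: [0.6, 0.2, 0.1]
gripper_width: 1.001
finger_force: 0.0
```

```bash
sed -i 's/s\["gripper_width"\].round(3)/round(float(s["gripper_width"]),3)/' h.py; python3 -c "
from h import *
s=togo([503.7,248.7,116],-.1896);print(s['qpos'].round(2))"
```

```text
t 0.575 ee [ 229.4 -581.4  222.6] phi -1.0479 units x y z yaw 21.74 -19.406 3.552 -5.722 F [0.57 0.25 0.1 ] rot [ 3.035  0.812 -0.   ] w 1.001 0.0
[-1.32  0.22  1.53 -0.    1.39 -0.27]
```

>>> apply_moves(
  increments=[
    {"x": 0,"y": 0,"z": 0,"yaw": -0.96,"claw": -1},
    {"x": 0,"y": 0,"z": 0,"yaw": -0.96,"claw": -1},
    {"x": 0,"y": 0,"z": 0,"yaw": -0.95,"claw": -1},
    {"x": 0,"y": 0,"z": 0,"yaw": -0.95,"claw": -1},
    {"x": 0,"y": 0,"z": 0,"yaw": -0.95,"claw": -1},
    {"x": 0,"y": 0,"z": 0,"yaw": -0.95,"claw": -1},
    {"x": 0.98,"y": 0.13,"z": 0,"yaw": 0,"claw": -1},
    {"x": 0.98,"y": 0.13,"z": 0,"yaw": 0,"claw": -1},
    {"x": 0.98,"y": 0.13,"z": 0,"yaw": 0,"claw": -1},
    {"x": 0.98,"y": 0.13,"z": 0,"yaw": 0,"claw": -1},
    {"x": 0.98,"y": 0.13,"z": 0,"yaw": 0,"claw": -1},
    {"x": 0.98,"y": 0.13,"z": 0,"yaw": 0,"claw": -1},
    {"x": 0.98,"y": 0.13,"z": 0,"yaw": 0,"claw": -1},
    {"x": 0.98,"y": 0.13,"z": 0,"yaw": 0,"claw": -1},
    {"x": 0.98,"y": 0.13,"z": 0,"yaw": 0,"claw": -1},
    {"x": 0.98,"y": 0.13,"z": 0,"yaw": 0,"claw": -1},
    {"x": 0.98,"y": 0.13,"z": 0,"yaw": 0,"claw": -1},
    {"x": 0.98,"y": 0.13,"z": 0,"yaw": 0,"claw": -1},
  ],
)

```text
time: 2.82
ee_pos: [343.2, -243.3, 222.8]
tcp_rot: [2.425, 1.996, 0.0]
ft_force: [0.4, 0.3, -0.0]
gripper_width: 1.007
finger_force: 0.0
```

>>> apply_moves(
  increments=[
    {"x": 0.98,"y": 0.13,"z": 0,"yaw": 0,"claw": -1},
    {"x": 0.98,"y": 0.13,"z": 0,"yaw": 0,"claw": -1},
    {"x": 0.98,"y": 0.13,"z": 0,"yaw": 0,"claw": -1},
    {"x": 0.98,"y": 0.13,"z": 0,"yaw": 0,"claw": -1},
    {"x": 0.98,"y": 0.13,"z": 0,"yaw": 0,"claw": -1},
    {"x": 0.98,"y": 0.13,"z": 0,"yaw": 0,"claw": -1},
    {"x": 0.98,"y": 0.13,"z": 0,"yaw": 0,"claw": -1},
    {"x": 0.98,"y": 0.13,"z": 0,"yaw": 0,"claw": -1},
    {"x": 0.98,"y": 0.13,"z": 0,"yaw": 0,"claw": -1},
    {"x": 0.98,"y": 0.13,"z": 0,"yaw": 0,"claw": -1},
    {"x": 0.98,"y": 0.13,"z": 0,"yaw": 0,"claw": -1},
    {"x": 0.98,"y": 0.13,"z": 0,"yaw": 0,"claw": -1},
    {"x": 0.98,"y": 0.13,"z": 0,"yaw": 0,"claw": -1},
    {"x": 0.98,"y": 0.13,"z": 0,"yaw": 0,"claw": -1},
    {"x": 0.98,"y": 0.13,"z": 0,"yaw": 0,"claw": -1},
    {"x": 0.98,"y": 0.13,"z": 0,"yaw": 0,"claw": -1},
    {"x": 0.8,"y": 0.13,"z": 0,"yaw": 0,"claw": -1},
    {"x": 0.3,"y": 0,"z": 0,"yaw": 0,"claw": -1},
    {"x": 0,"y": 0,"z": 0,"yaw": 0,"claw": -1},
  ],
)

```text
time: 5.2
ee_pos: [504.4, 237.3, 222.4]
tcp_rot: [2.424, 1.998, -0.001]
ft_force: [-0.1, -0.1, -0.6]
gripper_width: 0.999
finger_force: 0.0
```

```bash
python3 -c "
from h import *
s=togo([503.7,248.7,116],-.1896);print(s['qpos'].round(2))"
```

```text
t 5.2 ee [504.4 237.3 222.4] phi -0.1922 units x y z yaw 0.369 -0.096 3.548 -0.017 F [-0.08 -0.08 -0.59] rot [ 2.424e+00  1.998e+00 -1.000e-03] w 0.999 0.0
[ 0.3   0.06  1.7  -0.    1.38  0.49]
```

>>> apply_moves(
  increments=[
    {"x": 0.37,"y": -0.1,"z": 0.8,"yaw": 0,"claw": -1},
    {"x": 0,"y": 0,"z": 0.8,"yaw": 0,"claw": -1},
    {"x": 0,"y": 0,"z": 0.8,"yaw": 0,"claw": -1},
    {"x": 0,"y": 0,"z": 0.7,"yaw": 0,"claw": -1},
    {"x": 0,"y": 0,"z": 0.45,"yaw": 0,"claw": -1},
    {"x": 0,"y": 0,"z": 0,"yaw": 0,"claw": -1},
    {"x": 0,"y": 0,"z": 0,"yaw": 0,"claw": 1},
    {"x": 0,"y": 0,"z": 0,"yaw": 0,"claw": 1},
    {"x": 0,"y": 0,"z": 0,"yaw": 0,"claw": 1},
    {"x": 0,"y": 0,"z": 0,"yaw": 0,"claw": 1},
    {"x": 0,"y": 0,"z": 0,"yaw": 0,"claw": 1},
    {"x": 0,"y": 0,"z": 0,"yaw": 0,"claw": 1},
  ],
  newtons=25,
)

```text
time: 6.7
ee_pos: [503.8, 248.7, 116.1]
tcp_rot: [2.425, 1.997, -0.0]
ft_force: [0.5, -0.8, 0.3]
gripper_width: 0.4
finger_force: 0.0
```

```bash
python3 -c "
from h import *
s=togo([503.7,248.7,116],-.1896)
p,d=capture('scene');cv2.imwrite('pics/g1.png',cv2.resize(p[180:320,320:520,::-1],(800,560)))"
```

```text
t 6.7 ee [503.8 248.7 116.1] phi -0.193 units x y z yaw -0.001 -0.003 0.002 -0.023 F [ 0.54 -0.85  0.33] rot [ 2.425  1.997 -0.   ] w 0.4 0.0
```

View pics/g1.png

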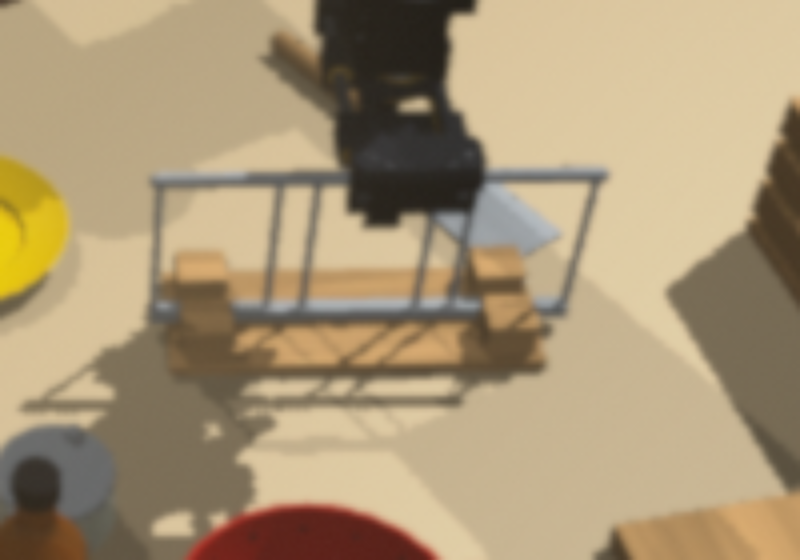

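The view shows the gripper straddling the bar near its middle, with the finger tip at crop pixel (380,215), between the wires at 318 and 428. I'll finish closing, then lift.

>>> apply_moves(
  increments=[
    {"x": 0,"y": 0,"z": 0,"yaw": 0,"claw": 1},
    {"x": 0,"y": 0,"z": 0,"yaw": 0,"claw": 1},
    {"x": 0,"y": 0,"z": 0,"yaw": 0,"claw": 1},
    {"x": 0,"y": 0,"z": 0,"yaw": 0,"claw": 1},
    {"x": 0,"y": 0,"z": 0,"yaw": 0,"claw": 1},
    {"x": 0,"y": 0,"z": 0,"yaw": 0,"claw": 1},
  ],
)

```text
time: 7.5
ee_pos: [503.8, 248.7, 116.0]
tcp_rot: [-2.425, -1.997, 0.0]
ft_force: [0.3, 0.7, -1.0]
gripper_width: 0.105
finger_force: 25.0
```

>>> apply_moves(
  increments=[
    {"x": 0,"y": 0,"z": -0.2,"yaw": 0,"claw": 1},
    {"x": 0,"y": 0,"z": -0.5,"yaw": 0,"claw": 1},
    {"x": 0,"y": 0,"z": -0.6,"yaw": 0,"claw": 1},
    {"x": 0,"y": 0,"z": -0.6,"yaw": 0,"claw": 1},
    {"x": 0,"y": 0,"z": -0.6,"yaw": 0,"claw": 1},
    {"x": 0,"y": 0,"z": -0.6,"yaw": 0,"claw": 1},
    {"x": 0,"y": 0,"z": -0.4,"yaw": 0,"claw": 1},
    {"x": 0,"y": 0,"z": 0,"yaw": 0,"claw": 1},
    {"x": 0,"y": 0,"z": 0,"yaw": 0,"claw": 1},
    {"x": 0,"y": 0,"z": 0,"yaw": 0,"claw": 1},
  ],
)

```text
time: 8.75
ee_pos: [503.2, 248.5, 219.9]
tcp_rot: [-2.425, -1.997, 0.003]
ft_force: [-0.2, 0.1, -4.6]
gripper_width: 0.106
finger_force: 25.0
```

```bash
cat > r.py <<'E'
from h import *
W=np.nanmedian(np.array([world("top",capture("top")[1]) for _ in range(3)]),0)
s=togo([460,-210,220],.166);p=s["ee_pos"];r=s["tcp_rot"];ph=2*np.arctan2(r[1],r[0])-np.pi/2
t=np.array([-np.sin(ph),np.cos(ph),0]);n=np.array([np.cos(ph),np.sin(ph),0])
D=W-p;a=D@t;b=D@n;zz=W[...,2]-p[2]-19
if np.cos(ph)<0:a,b=-a,-b
m=(abs(a)<160)&(abs(a)>45)&(abs(b)<25)&(abs(zz)<25)
c=np.polyfit(a[m],b[m],1);cz=np.polyfit(a[m],zz[m]-5,1)
k=abs(b[m]-np.polyval(c,a[m]))<6
c=np.polyfit(a[m][k],b[m][k],1);cz=np.polyfit(a[m][k],zz[m][k]-5,1)
print("bar in gripper: a",a[m][k].min(),a[m][k].max(),"b slope,off",c.round(4),"z slope,off",cz.round(4),m.sum())
E
python3 r.py
```

```text
t 8.9 ee [503.5 248.6 220.4] phi -0.193 units x y z yaw -15.281 1.51 0.013 -2.393 F [ 0.27 -0.11 -4.25] rot [-2.425e+00 -1.997e+00  2.000e-03] w 0.105 24.99864310026169
bar in gripper: a -143.8773468687078 -45.18748928939142 b slope,off [1.000e-04 7.034e-01] z slope,off [-1.5000e-03 -1.9292e+00] 306
```

>>> apply_moves(
  increments=[
    {"x": 0,"y": 0,"z": 0,"yaw": -0.4,"claw": 1},
    {"x": 0,"y": 0,"z": 0,"yaw": -0.6,"claw": 1},
    {"x": 0,"y": 0,"z": 0,"yaw": -0.6,"claw": 1},
    {"x": 0,"y": 0,"z": 0,"yaw": -0.5,"claw": 1},
    {"x": 0,"y": 0,"z": 0,"yaw": -0.29,"claw": 1},
    {"x": -0.2,"y": -0.2,"z": 0,"yaw": 0,"claw": 1},
    {"x": -0.4,"y": -0.4,"z": 0,"yaw": 0,"claw": 1},
    {"x": -0.6,"y": -0.6,"z": 0,"yaw": 0,"claw": 1},
    {"x": -0.7,"y": -0.7,"z": 0,"yaw": 0,"claw": 1},
    {"x": -0.7,"y": -0.7,"z": 0,"yaw": 0,"claw": 1},
    {"x": -0.7,"y": -0.7,"z": 0,"yaw": 0,"claw": 1},
    {"x": -0.7,"y": -0.5,"z": 0,"yaw": 0,"claw": 1},
    {"x": -0.7,"y": -0.3,"z": 0,"yaw": 0,"claw": 1},
    {"x": -0.7,"y": -0.1,"z": 0,"yaw": 0,"claw": 1},
  ],
  newtons=50,
)

```text
time: 10.65
ee_pos: [405.0, 67.0, 221.0]
tcp_rot: [2.031, 2.396, 0.0]
ft_force: [-0.2, -0.5, -5.1]
gripper_width: 0.099
finger_force: 50.0
```

>>> apply_moves(
  increments=[
    {"x": -0.7,"y": 0,"z": 0,"yaw": 0,"claw": 1},
    {"x": -0.7,"y": 0,"z": 0,"yaw": 0,"claw": 1},
    {"x": -0.7,"y": 0,"z": 0,"yaw": 0,"claw": 1},
    {"x": -0.7,"y": 0,"z": 0,"yaw": 0,"claw": 1},
    {"x": -0.7,"y": 0,"z": 0,"yaw": 0,"claw": 1},
    {"x": -0.7,"y": 0,"z": 0,"yaw": 0,"claw": 1},
    {"x": -0.7,"y": 0,"z": 0,"yaw": 0,"claw": 1},
    {"x": -0.7,"y": 0,"z": 0,"yaw": 0,"claw": 1},
    {"x": -0.7,"y": 0,"z": 0,"yaw": 0,"claw": 1},
    {"x": -0.7,"y": 0,"z": 0,"yaw": 0,"claw": 1},
    {"x": -0.7,"y": 0,"z": 0,"yaw": 0,"claw": 1},
    {"x": -0.7,"y": 0,"z": 0,"yaw": 0,"claw": 1},
    {"x": -0.7,"y": 0,"z": 0,"yaw": 0,"claw": 1},
    {"x": -0.6,"y": 0,"z": 0,"yaw": 0,"claw": 1},
    {"x": -0.4,"y": 0,"z": 0,"yaw": 0,"claw": 1},
    {"x": -0.2,"y": 0,"z": 0,"yaw": 0,"claw": 1},
    {"x": 0,"y": 0,"z": 0,"yaw": 0,"claw": 1},
    {"x": 0,"y": 0,"z": 0,"yaw": 0,"claw": 1},
  ],
)

```text
time: 12.9
ee_pos: [457.1, -236.1, 221.0]
tcp_rot: [-2.029, -2.398, -0.0]
ft_force: [0.1, 0.8, -4.9]
gripper_width: 0.097
finger_force: 50.0
```

```bash
python3 r.py; python3 -c "
from h import *
togo([539.2-70*.9863,-222.3-70*.1653,220],.166)
p,d=capture('scene');cv2.imwrite('pics/g2.png',cv2.resize(p[170:390,90:370,::-1],(763,600)))"
```

```text
t 13.05 ee [ 457.1 -236.2  221.1] phi 0.1661 units x y z yaw 0.844 0.239 0.036 0.001 F [-0.27 -1.   -4.54] rot [2.029 2.398 0.   ] w 0.097 50.01659276895225
bar in gripper: a 45.11137804291668 144.01830114866385 b slope,off [-0.0014  0.6443] z slope,off [-0.0034 -1.1503] 309
t 13.05 ee [ 457.1 -236.2  221.1] phi 0.1661 units x y z yaw 0.003 0.441 0.036 0.001 F [-0.27 -1.   -4.54] rot [2.029 2.398 0.   ] w 0.097 50.01659276895225
```

View pics/g2.png

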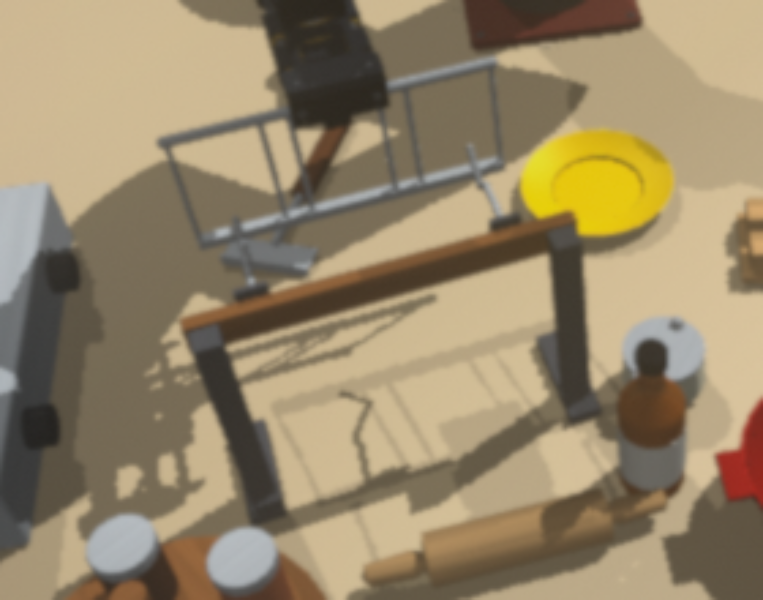

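Scene view: the rack is held in front of the hooks and parallel to the board, with the hooks facing its wide openings (tips at crop pixels (237,222) and (472,150)). I'll move in over the seats.

>>> apply_moves(
  increments=[
    {"x": 0,"y": 0.2,"z": 0,"yaw": 0,"claw": 1},
    {"x": 0,"y": 0.4,"z": 0,"yaw": 0,"claw": 1},
    {"x": 0,"y": 0.5,"z": 0,"yaw": 0,"claw": 1},
    {"x": 0,"y": 0.5,"z": 0,"yaw": 0,"claw": 1},
    {"x": 0,"y": 0.5,"z": 0,"yaw": 0,"claw": 1},
    {"x": 0,"y": 0.4,"z": 0,"yaw": 0,"claw": 1},
    {"x": 0,"y": 0.25,"z": 0,"yaw": 0,"claw": 1},
    {"x": 0,"y": 0,"z": 0,"yaw": 0,"claw": 1},
    {"x": 0,"y": 0,"z": 0,"yaw": 0,"claw": 1},
    {"x": 0,"y": 0,"z": 0,"yaw": 0,"claw": 1},
  ],
)

```text
time: 14.35
ee_pos: [538.2, -223.2, 221.1]
tcp_rot: [2.031, 2.397, -0.0]
ft_force: [-0.4, 0.5, -5.4]
gripper_width: 0.097
finger_force: 50.0
```

```bash
python3 r.py; python3 -c "
from h import *
togo([538.6,-222.4,174],.1668)
F=[]
import time
"
```

```text
t 14.5 ee [ 538.3 -223.2  221.2] phi 0.1652 units x y z yaw 0.863 -2.502 0.04 -0.006 F [ 0.67 -0.1  -4.17] rot [ 2.031  2.397 -0.   ] w 0.098 50.015462315641344
bar in gripper: a -142.7047970354806 144.05356460419753 b slope,off [ 0.0024 -0.1453] z slope,off [-1.1000e-03 -1.8993e+00] 368
t 14.5 ee [ 538.3 -223.2  221.2] phi 0.1652 units x y z yaw 0.024 0.015 1.573 -0.011 F [ 0.67 -0.1  -4.17] rot [ 2.031  2.397 -0.   ] w 0.098 50.015462315641344
```

>>> apply_moves(
  increments=[
    {"x": 0.02,"y": 0.015,"z": 0.2,"yaw": -0.02,"claw": 1},
    {"x": 0,"y": 0,"z": 0.35,"yaw": 0,"claw": 1},
    {"x": 0,"y": 0,"z": 0.35,"yaw": 0,"claw": 1},
    {"x": 0,"y": 0,"z": 0.25,"yaw": 0,"claw": 1},
    {"x": 0,"y": 0,"z": 0.15,"yaw": 0,"claw": 1},
    {"x": 0,"y": 0,"z": 0.1,"yaw": 0,"claw": 1},
    {"x": 0,"y": 0,"z": 0.05,"yaw": 0,"claw": 1},
    {"x": 0,"y": 0,"z": 0,"yaw": 0,"claw": 1},
    {"x": 0,"y": 0,"z": 0,"yaw": 0,"claw": 1},
    {"x": 0,"y": 0,"z": 0,"yaw": 0,"claw": 1},
  ],
  newtons=15,
)

```text
time: 15.75
ee_pos: [539.0, -222.4, 177.8]
tcp_rot: [2.026, 2.4, 0.0]
ft_force: [-0.2, 0.1, -4.9]
gripper_width: 0.106
finger_force: 15.0
```

>>> apply_moves(
  increments=[
    {"x": 0,"y": 0,"z": 0.03,"yaw": 0,"claw": 1},
    {"x": 0,"y": 0,"z": 0.03,"yaw": 0,"claw": 1},
    {"x": 0,"y": 0,"z": 0,"yaw": 0,"claw": 1},
  ],
)

```text
time: 16.12
ee_pos: [538.8, -222.3, 175.6]
tcp_rot: [-2.026, -2.4, -0.0]
ft_force: [0.4, 0.2, -4.7]
gripper_width: 0.113
finger_force: 15.0
```

```bash
python3 r.py;python3 -c "
from h import *
s=togo([538.6,-222.4,174],.1668);print(s['torque'])"
```

```text
t 16.275 ee [ 538.8 -222.4  175.7] phi 0.1685 units x y z yaw 0.847 -2.522 -1.476 0.017 F [-0.92 -0.12 -4.28] rot [-2.027 -2.401  0.   ] w 0.109 14.999096542596817
bar in gripper: a -142.39479329691588 143.97168651325183 b slope,off [ 0.0069 -0.5688] z slope,off [ 0.0033 -2.3863] 388
t 16.275 ee [ 538.8 -222.4  175.7] phi 0.1685 units x y z yaw 0.0 -0.008 0.057 0.012 F [-0.92 -0.12 -4.28] rot [-2.027 -2.401  0.   ] w 0.109 14.999096542596817
[-0.0704435  -0.14374077 -0.02448325]
```

>>> apply_moves(
  increments=[
    {"x": 0,"y": 0,"z": 0.03,"yaw": 0,"claw": 1},
    {"x": 0,"y": 0,"z": 0.03,"yaw": 0,"claw": 1},
    {"x": 0,"y": 0,"z": 0.03,"yaw": 0,"claw": 1},
    {"x": 0,"y": 0,"z": 0,"yaw": 0,"claw": 1},
  ],
)

```text
time: 16.77
ee_pos: [538.7, -222.3, 172.9]
tcp_rot: [-2.026, -2.4, 0.0]
ft_force: [0.6, 0.1, -4.2]
gripper_width: 0.107
finger_force: 15.0
```

>>> apply_moves(
  increments=[
    {"x": 0,"y": 0,"z": 0.03,"yaw": 0,"claw": 1},
    {"x": 0,"y": 0,"z": 0.03,"yaw": 0,"claw": 1},
    {"x": 0,"y": 0,"z": 0,"yaw": 0,"claw": 1},
  ],
)

```text
time: 17.15
ee_pos: [538.7, -222.3, 171.1]
tcp_rot: [-2.026, -2.4, 0.0]
ft_force: [-0.4, 0.1, -4.4]
gripper_width: 0.106
finger_force: 15.0
```

>>> apply_moves(
  increments=[
    {"x": 0,"y": 0,"z": 0.03,"yaw": 0,"claw": 1},
    {"x": 0,"y": 0,"z": 0,"yaw": 0,"claw": 1},
  ],
)

```text
time: 17.4
ee_pos: [538.7, -222.3, 170.3]
tcp_rot: [-2.026, -2.4, 0.0]
ft_force: [-0.1, -0.1, -4.8]
gripper_width: 0.109
finger_force: 15.0
```

```bash
python3 r.py;python3 -c "
from h import *
s=togo([538.6,-222.4,165],.1668);print(s['torque'])"
```

```text
t 17.55 ee [ 538.8 -222.4  170.4] phi 0.1685 units x y z yaw 0.847 -2.522 -1.653 0.017 F [-0.58  0.46 -4.09] rot [2.027 2.4   0.   ] w 0.109 14.999339282512665
bar in gripper: a -141.24900578430447 144.73891457002023 b slope,off [ 0.0067 -0.5758] z slope,off [ 0.0085 -1.8725] 381
t 17.55 ee [ 538.8 -222.4  170.4] phi 0.1685 units x y z yaw 0.0 -0.008 0.18 0.011 F [-0.58  0.46 -4.09] rot [2.027 2.4   0.   ] w 0.109 14.999339282512665
[ 0.01769032 -0.10097014  0.05802656]
```

>>> apply_moves(
  increments=[
    {"x": 0,"y": 0,"z": 0.03,"yaw": 0,"claw": 1},
    {"x": 0,"y": 0,"z": 0,"yaw": 0,"claw": 1},
  ],
)

```text
time: 17.8
ee_pos: [538.8, -222.3, 169.4]
tcp_rot: [-2.027, -2.4, 0.0]
ft_force: [-0.0, -0.4, -3.2]
gripper_width: 0.107
finger_force: 15.0
```

>>> apply_moves(
  increments=[
    {"x": 0,"y": 0,"z": 0.03,"yaw": 0,"claw": 1},
    {"x": 0,"y": 0,"z": 0,"yaw": 0,"claw": 1},
  ],
)

```text
time: 18.05
ee_pos: [538.8, -222.4, 168.5]
tcp_rot: [-2.027, -2.4, 0.0]
ft_force: [-0.0, -0.6, -3.8]
gripper_width: 0.103
finger_force: 15.0
```

>>> apply_moves(
  increments=[
    {"x": 0,"y": 0,"z": 0.03,"yaw": 0,"claw": 1},
    {"x": 0,"y": 0,"z": 0,"yaw": 0,"claw": 1},
  ],
)

```text
time: 18.3
ee_pos: [538.8, -222.4, 167.6]
tcp_rot: [2.027, 2.401, 0.0]
ft_force: [-0.6, -0.9, -3.9]
gripper_width: 0.111
finger_force: 15.0
```

```bash
python3 r.py;python3 -c "
from h import *
s=togo([538.6,-222.4,165],.1668);print(s['torque'])"
```

```text
t 18.45 ee [ 538.8 -222.4  167.7] phi 0.1685 units x y z yaw 0.848 -2.521 -1.745 0.017 F [-0.5  -0.43 -3.04] rot [ 2.027  2.4   -0.   ] w 0.109 15.00054806470871
bar in gripper: a -140.6126180815121 144.81764455594282 b slope,off [ 0.0036 -0.524 ] z slope,off [ 0.0279 -1.7847] 380
t 18.45 ee [ 538.8 -222.4  167.7] phi 0.1685 units x y z yaw 0.001 -0.007 0.089 0.011 F [-0.5  -0.43 -3.04] rot [ 2.027  2.4   -0.   ] w 0.109 15.00054806470871
[ 0.03631186 -0.04378976  0.04660139]
```

The left hook has touched and the rack is pivoting as expected (slope 0.028 rad). I'll keep lowering gently towards contact on the right hook.

>>> apply_moves(
  increments=[
    {"x": 0,"y": 0,"z": 0.03,"yaw": 0,"claw": 1},
    {"x": 0,"y": 0,"z": 0.02,"yaw": 0,"claw": 1},
    {"x": 0,"y": 0,"z": 0,"yaw": 0,"claw": 1},
  ],
)

```text
time: 18.82
ee_pos: [538.8, -222.4, 166.0]
tcp_rot: [-2.027, -2.4, 0.0]
ft_force: [1.0, 0.0, -3.3]
gripper_width: 0.111
finger_force: 15.0
```

>>> apply_moves(
  increments=[
    {"x": 0,"y": 0,"z": 0.02,"yaw": 0,"claw": 1},
    {"x": 0,"y": 0,"z": 0,"yaw": 0,"claw": 1},
  ],
)

```text
time: 19.08
ee_pos: [538.8, -222.4, 165.6]
tcp_rot: [-2.027, -2.4, 0.0]
ft_force: [-0.8, 0.5, -2.4]
gripper_width: 0.109
finger_force: 15.0
```

>>> apply_moves(
  increments=[
    {"x": 0,"y": 0,"z": 0.015,"yaw": 0,"claw": 1},
    {"x": 0,"y": 0,"z": 0,"yaw": 0,"claw": 1},
  ],
)

```text
time: 19.32
ee_pos: [538.9, -222.4, 165.5]
tcp_rot: [2.026, 2.4, 0.0]
ft_force: [-1.9, -0.3, -0.3]
gripper_width: 0.11
finger_force: 15.0
```

```bash
python3 r.py;python3 -c "
from h import *
s=togo([538.6,-222.4,165],.1668);print(s['torque'])"
```

```text
t 19.475 ee [ 538.9 -222.4  165.5] phi 0.1685 units x y z yaw 0.849 -2.523 -1.818 0.017 F [-1.87  0.68  1.02] rot [2.026 2.4   0.   ] w 0.105 14.998959962977096
bar in gripper: a -140.2573381391661 143.6025122912956 b slope,off [ 0.0033 -0.5741] z slope,off [ 0.0455 -1.7967] 389
t 19.475 ee [ 538.9 -222.4  165.5] phi 0.1685 units x y z yaw 0.002 -0.01 0.015 0.011 F [-1.87  0.68  1.02] rot [2.026 2.4   0.   ] w 0.105 14.998959962977096
[0.18445531 0.25714214 0.00409097]
```

Both hooks now bear. The force on x shows the bar slightly too far forward, so I'll ease it back a little.

>>> apply_moves(
  increments=[
    {"x": 0,"y": -0.015,"z": 0,"yaw": 0,"claw": 1},
    {"x": 0,"y": 0,"z": 0,"yaw": 0,"claw": 1},
    {"x": 0,"y": 0,"z": 0,"yaw": 0,"claw": 1},
  ],
)

```text
time: 19.85
ee_pos: [538.5, -222.5, 165.1]
tcp_rot: [2.027, 2.4, 0.0]
ft_force: [-0.7, -1.1, 0.5]
gripper_width: 0.107
finger_force: 15.0
```

>>> apply_moves(
  increments=[
    {"x": 0,"y": 0,"z": 0.01,"yaw": 0,"claw": 1},
    {"x": 0,"y": 0,"z": 0,"yaw": 0,"claw": 1},
  ],
)

```text
time: 20.1
ee_pos: [538.5, -222.5, 165.0]
tcp_rot: [2.026, 2.4, 0.0]
ft_force: [-0.9, 0.3, 1.5]
gripper_width: 0.109
finger_force: 15.0
```

```bash
python3 -c "
from h import *
for i in range(4):
    s=togo([538.6,-222.4,165],.1668);print(s['torque']);capture('scene')"
```

```text
t 20.1 ee [ 538.5 -222.5  165. ] phi 0.1685 units x y z yaw 0.003 0.005 0.001 0.011 F [-0.88  0.3   1.51] rot [2.026 2.4   0.   ] w 0.109 14.999443949836966
[ 1.42717427e-01  1.71206717e-01 -5.38015914e-05]
t 20.15 ee [ 538.5 -222.5  165. ] phi 0.1685 units x y z yaw 0.003 0.004 0.001 0.012 F [-1.32  0.56  1.7 ] rot [2.026 2.4   0.   ] w 0.11 14.999377632185649
[0.17220843 0.18378576 0.00961622]
t 20.2 ee [ 538.5 -222.5  165. ] phi 0.1685 units x y z yaw 0.003 0.004 0.001 0.011 F [-1.27 -0.79  2.25] rot [2.026 2.4   0.   ] w 0.106 14.999397204421854
[ 0.11986373  0.10431221 -0.0171142 ]
t 20.25 ee [ 538.5 -222.5  165. ] phi 0.1685 units x y z yaw 0.003 0.005 -0.0 0.012 F [-1.51  1.23  0.94] rot [2.026 2.4   0.   ] w 0.113 14.999427562694656
[0.14039597 0.15887606 0.02088656]
```

>>> apply_moves(
  increments=[
    {"x": 0,"y": -0.01,"z": 0.01,"yaw": 0,"claw": 1},
    {"x": 0,"y": 0,"z": 0.01,"yaw": 0,"claw": 1},
    {"x": 0,"y": 0,"z": 0,"yaw": 0,"claw": 1},
  ],
)

```text
time: 20.68
ee_pos: [538.5, -222.6, 164.9]
tcp_rot: [2.026, 2.4, 0.001]
ft_force: [-0.2, 1.1, 4.8]
gripper_width: 0.104
finger_force: 15.0
```

```bash
cat > f.py <<'E'
from h import *
A=[]
for i in range(5):
    s=env.read_state();A.append(np.r_[s["ft_force"],s["torque"]]);capture('scene')
print(s["time"],s["ee_pos"].round(2),np.mean(A,0).round(2),np.std(A,0).round(2))
E
python3 f.py
```

```text
20.875 [ 538.48 -222.57  164.88] [-0.9   0.85  5.43  0.27  0.11 -0.02] [0.53 0.29 0.47 0.02 0.02 0.02]
```

>>> apply_moves(
  increments=[
    {"x": 0,"y": 0,"z": 0.01,"yaw": 0,"claw": 1},
    {"x": 0,"y": 0,"z": 0.01,"yaw": 0,"claw": 1},
    {"x": 0,"y": 0,"z": 0,"yaw": 0,"claw": 1},
  ],
)

```text
time: 21.3
ee_pos: [538.6, -222.6, 164.8]
tcp_rot: [2.026, 2.4, 0.001]
ft_force: [-1.8, 1.0, 8.3]
gripper_width: 0.107
finger_force: 15.0
```

```bash
python3 f.py
```

```text
21.5 [ 538.56 -222.6   164.79] [-2.49  1.58  7.76  0.38  0.32  0.  ] [0.61 0.67 0.39 0.03 0.02 0.02]
```

>>> apply_moves(
  increments=[
    {"x": 0,"y": 0,"z": 0.01,"yaw": 0,"claw": 1},
    {"x": 0,"y": 0,"z": 0,"yaw": 0,"claw": 1},
    {"x": 0,"y": 0,"z": 0,"yaw": 0,"claw": 1},
    {"x": 0,"y": 0,"z": 0,"yaw": 0,"claw": 1},
    {"x": 0,"y": 0,"z": 0,"yaw": 0,"claw": 1},
  ],
)

```text
time: 22.18
ee_pos: [538.6, -222.6, 164.7]
tcp_rot: [2.026, 2.4, 0.001]
ft_force: [-2.2, 1.6, 9.6]
gripper_width: 0.108
finger_force: 15.0
```

```bash
python3 f.py; python3 r.py|tail -1
```

```text
22.375 [ 538.56 -222.63  164.68] [-2.76  1.69  9.07  0.39  0.38 -0.01] [0.63 0.37 0.58 0.01 0.03 0.02]
bar in gripper: a -140.88516317256514 143.56657321484607 b slope,off [ 0.0083 -0.6481] z slope,off [ 0.051  -1.7236] 390
```

The press held at about 13.5 N total for over 0.5 s, roughly 7 N per hook. Next I unload, let go and retreat upward.

>>> apply_moves(
  increments=[
    {"x": 0,"y": -0.01,"z": -0.02,"yaw": 0,"claw": 1},
    {"x": 0,"y": -0.005,"z": -0.02,"yaw": 0,"claw": 1},
    {"x": 0,"y": 0,"z": -0.01,"yaw": 0,"claw": 1},
    {"x": 0,"y": 0,"z": 0,"yaw": 0,"claw": 1},
  ],
)

```text
time: 23.08
ee_pos: [538.3, -222.6, 164.9]
tcp_rot: [2.026, 2.4, 0.001]
ft_force: [4.6, 0.0, 1.1]
gripper_width: 0.105
finger_force: 15.0
```

```bash
python3 f.py
```

```text
23.275 [ 538.21 -222.6   164.83] [ 4.81  0.23  1.23  0.17 -0.95 -0.01] [0.39 0.14 0.17 0.02 0.06 0.02]
```

>>> apply_moves(
  increments=[
    {"x": 0,"y": 0.01,"z": 0,"yaw": 0,"claw": 1},
    {"x": 0,"y": 0,"z": 0,"yaw": 0,"claw": 1},
    {"x": 0,"y": 0,"z": 0,"yaw": 0,"claw": 1},
  ],
  newtons=3,
)

```text
time: 23.7
ee_pos: [538.2, -222.6, 164.9]
tcp_rot: [2.026, 2.4, 0.0]
ft_force: [5.4, 1.1, 1.0]
gripper_width: 0.113
finger_force: 3.0
```

>>> apply_moves(
  increments=[
    {"x": 0,"y": 0,"z": 0,"yaw": 0,"claw": 0.4},
    {"x": 0,"y": 0,"z": 0,"yaw": 0,"claw": 0},
    {"x": 0,"y": 0,"z": 0,"yaw": 0,"claw": -0.4},
    {"x": 0,"y": 0,"z": 0,"yaw": 0,"claw": -0.4},
    {"x": 0,"y": 0,"z": 0,"yaw": 0,"claw": -0.4},
    {"x": 0,"y": 0,"z": 0,"yaw": 0,"claw": -0.4},
    {"x": 0,"y": 0,"z": 0,"yaw": 0,"claw": -0.4},
    {"x": 0,"y": 0,"z": 0,"yaw": 0,"claw": -0.4},
  ],
)

```text
time: 24.7
ee_pos: [538.0, -222.5, 164.8]
tcp_rot: [2.027, 2.401, 0.0]
ft_force: [0.2, 0.6, -0.9]
gripper_width: 0.698
finger_force: 0.0
```

```bash
python3 f.py; python3 r.py; python3 -c "
from h import *
p,d=capture('scene');cv2.imwrite('pics/g3.png',cv2.resize(p[170:390,90:370,::-1],(763,600)))"
```

```text
24.9 [ 537.93 -222.51  164.79] [-0.27  0.39 -0.56 -0.01 -0.11 -0.  ] [0.32 0.34 0.32 0.02 0.04 0.03]
t 25.1 ee [ 537.9 -222.5  164.8] phi 0.1685 units x y z yaw 0.847 -2.491 -1.841 0.017 F [0.17 0.02 0.36] rot [-2.027 -2.401  0.   ] w 0.699 0.0
bar in gripper: a -141.66082146100106 143.66557555342948 b slope,off [ 0.0094 -0.2997] z slope,off [ 0.0535 -1.9086] 389
```

View pics/g3.png

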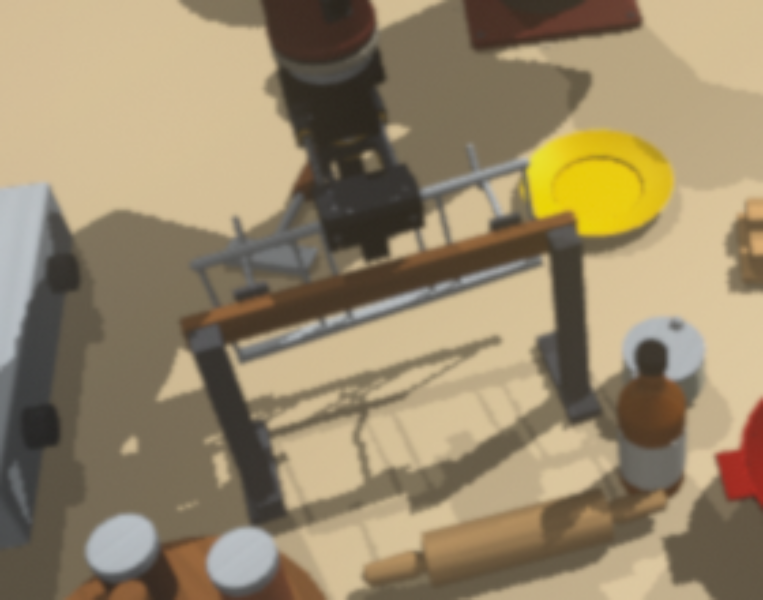

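The view shows the rack hanging from both hooks, with the bar crossing the wires at crop pixels (243,255) and (485,180), and the fingers open. Now I'll retreat upward.

>>> apply_moves(
  increments=[
    {"x": 0,"y": 0,"z": -0.15,"yaw": 0,"claw": -0.4},
    {"x": 0,"y": 0,"z": -0.3,"yaw": 0,"claw": -0.4},
    {"x": 0,"y": 0,"z": -0.5,"yaw": 0,"claw": -0.4},
    {"x": 0,"y": 0,"z": -0.7,"yaw": 0,"claw": -0.4},
    {"x": 0,"y": 0,"z": -0.8,"yaw": 0,"claw": -0.4},
    {"x": 0,"y": 0,"z": -0.8,"yaw": 0,"claw": -0.4},
    {"x": 0,"y": 0,"z": -0.4,"yaw": 0,"claw": -0.4},
    {"x": 0,"y": 0,"z": 0,"yaw": 0,"claw": -0.4},
    {"x": 0,"y": 0,"z": 0,"yaw": 0,"claw": -0.4},
    {"x": 0,"y": 0,"z": 0,"yaw": 0,"claw": -0.4},
    {"x": 0,"y": 0,"z": 0,"yaw": 0,"claw": -0.4},
    {"x": 0,"y": 0,"z": 0,"yaw": 0,"claw": -0.4},
    {"x": 0,"y": 0,"z": 0,"yaw": 0,"claw": -0.4},
    {"x": 0,"y": 0,"z": 0,"yaw": 0,"claw": -0.4},
    {"x": 0,"y": 0,"z": 0,"yaw": 0,"claw": -0.4},
    {"x": 0,"y": 0,"z": 0,"yaw": 0,"claw": -0.4},
  ],
)

```text
time: 27.15
ee_pos: [537.9, -222.5, 274.3]
tcp_rot: [2.027, 2.4, 0.0]
ft_force: [-0.8, -0.3, -0.2]
gripper_width: 0.701
finger_force: 0.0
```

```bash
python3 -c "
from h import *
P=[]
for i in range(2):
    p,d=capture('scene');P.append(p.astype(int))
    for _ in range(6): capture('top')
print('motion',abs(P[0]-P[1])[170:390,90:370].max())
cv2.imwrite('pics/g4.png',cv2.resize(p[170:390,90:370,::-1],(763,600)))"
```

```text
motion 21
```

View pics/g4.png

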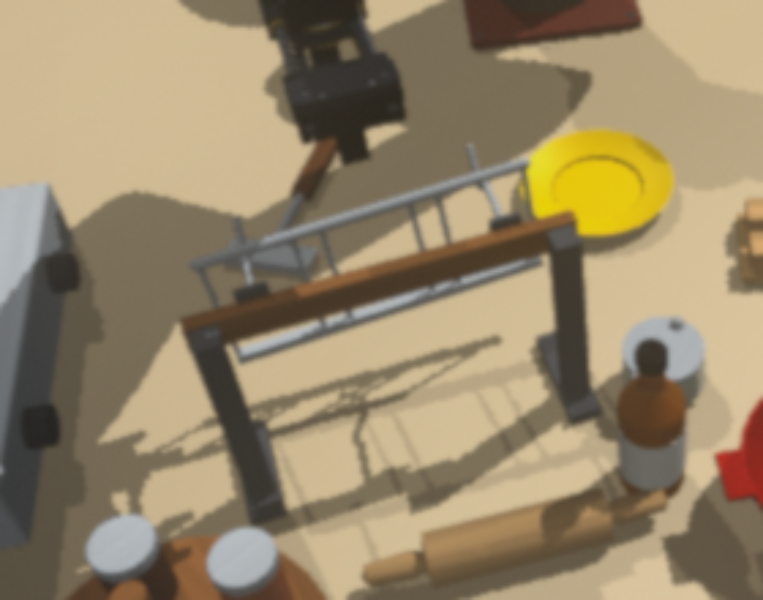

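The rack hangs free in both hooks with the gripper clear above it. I'll let it settle a little longer, then hand in.

>>> apply_moves(
  increments=[
    {"x": 0,"y": 0,"z": 0,"yaw": 0,"claw": -0.4},
    {"x": 0,"y": 0,"z": 0,"yaw": 0,"claw": -0.4},
    {"x": 0,"y": 0,"z": 0,"yaw": 0,"claw": -0.4},
    {"x": 0,"y": 0,"z": 0,"yaw": 0,"claw": -0.4},
    {"x": 0,"y": 0,"z": 0,"yaw": 0,"claw": -0.4},
    {"x": 0,"y": 0,"z": 0,"yaw": 0,"claw": -0.4},
    {"x": 0,"y": 0,"z": 0,"yaw": 0,"claw": -0.4},
    {"x": 0,"y": 0,"z": 0,"yaw": 0,"claw": -0.4},
    {"x": 0,"y": 0,"z": 0,"yaw": 0,"claw": -0.4},
    {"x": 0,"y": 0,"z": 0,"yaw": 0,"claw": -0.4},
  ],
)

```text
time: 29.1
ee_pos: [537.9, -222.5, 274.3]
tcp_rot: [-2.027, -2.4, 0.0]
ft_force: [1.0, -0.7, 0.7]
gripper_width: 0.703
finger_force: 0.0
```

```bash
python3 -c "
from station import job
print(job.sign_off())"
```

```text
the job is handed in; nothing more can be done
None
```

The rack hangs free from both hooks, pressed first for over half a second at about 13.5 N total (an estimated 6–8 N per hook from the wrist force), and I handed the job in at about 29 s; sign-off returned no verdict.

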